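# Extend the potter's hand-rest bar and bridge the dish

## Robot

A 7-joint arm with a two-finger parallel gripper is mounted at the origin on the work surface. World frame = base frame: x ahead of the robot, y to its left, z up, the work surface at z = 0. Lengths are in mm, angles in rad, forces in N, time in s.
With the tool pointing down it reaches from about 400 to 900 mm from the base axis. Payload 5.6 kg.
Tool frame: the origin (TCP) lies midway between the tips of the shut fingers; the grasp point (between the pads) lies 19 mm behind it; x points along the fingers, y is the direction in which the jaws open and shut, and the axes are right-handed (so a half turn about x gives the same grasp; the last joint's range is limited). The gripper opens to 92 mm and grips with 3 to 60 N. Pads are 20 mm wide; open, the fingers measure 128 mm over their backs; the gripper's body (75 mm by 189 mm) begins 69 mm behind the grasp point.
Start: joints at [1.261, 0.468, -0.012, 1.603, 0.006, 1.071, -0.056], TCP at [171.327, -627.021, 214.592] pointing down, gripper open.
Joint ranges: [-2.53, 2.53], [-0.31, 2.02], [-1.57, 1.55], [0.28, 2.44], [-1.29, 4.43], [0.15, 1.84], [-2.92, 2.92]. Speed limits (rad/s): [2.57, 2.57, 3.14, 3.14, 3.14, 3.14, 3.14].

## Interface

Orientations are given as a rotation vector (axis times angle).
In Python, from cell import robot, grip, kin, viewer gives the robot as it stands. Calls block until the motion is done:
- robot.movep(position, orientation): joint-space move of the TCP to a pose.
- robot.servo_line(position, feed=150, rotation=None): straight line of the TCP; rotation=None keeps the orientation; feed is the mean speed in mm/s.
- robot.goto_joints(angles): joint-space move.
- grip(opening, newtons=None): opening from 0.0 (shut) to 1.0 (fully open); newtons is the grip in N (None keeps the last); returns when the fingers have stopped.
- robot.hold(seconds).
- kin.ik(position, orientation): joint angles nearest the present ones, or None.
- robot.observe(): the state.
- viewer.read_camera(name): name is "scene" or "top"; returns the picture (400x640x3 uint8, red, green, blue); there is no depth.
- viewer.camera_info(name): a dict with "camera_matrix" (3x3 intrinsics, pixels), "R" (3x3) and "t" (3): a world point X has camera coordinates R X + t. Camera axes: x right, y down, z forward; pixel columns grow to the right and rows downward; lengths in mm; the calibration is good to about 2 mm. A picture is of the moment at which its call begins. camera_info takes no time and is no camera call.
A pose or a line that the arm cannot do raises robot.IKError and nothing moves.
- robot.job_done(): hands the job in, once; it reports no verdict.
Trained networks look in the newest picture that a camera, given by its name, has taken for a name from the list of things; names that differ only in an ending like _2 or _b are one class to them, and where a whole thing is asked for, a point or a joint stands for the part that bears it (a point fixed in the world has none). Each returns a list of dicts, best first, with "confidence" (0 to 1); they miss things now and then, are a little off and sometimes report something else, mostly with a low value. They report only what shows in the picture. A call takes as long as a camera call. They do not tell look-alikes from the thing itself.
- viewer.silhouettes(name, camera): "mask" (400x640 bool, what is visible of it).
- viewer.pinpoint(name, camera): "at" ([x, y, z] in mm, in the coordinates of the camera as it stood for that picture, good to about 4 mm: a listed point, or the origin of a listed thing).
The state is a dict: "t": time; "joints": joint angles; "joint_velocities": joint speeds; "joint_torque": joint torques, N m; "tcp_pos": TCP position; "tcp_rot": TCP orientation; "contact_force": force on the tool from outside, world axes, zero at the start; "wrist_torque": the same for the moment, N m; "grip_width": opening from 0.0 (shut) to 1.0 (fully open).
Only numpy, scipy, OpenCV 4.12 (cv2) and the standard library are available. Lean on these libraries where they do the work, as an engineer would, in place of code of your own. Each camera call takes 0.05 s, during which the arm holds its last target.

## Task

Make the hand rest ready for decorating the dish: lay the short telescoping bar in the wooden bench stop with its wide collar behind the two cheeks, and pull its rod out until the lock button clicks out of the top of the sleeve. Then lay the locked bar across the two wooden rests so that it bridges the dish, lying level, square to the rests and about centred on them, and let go of it. Leave the dish, the glaze jar and the plaster mould where they are.

Things in the scene. Friction and masses are not known exactly. Their poses are not given: they have to be found in the camera images.
- bar_centre (a point): Hand-rest bar (0.38 kg, 30 mm tall, underside flat): square aluminium sleeve, steel rod sliding out in front. Point: sleeve's centre, half-way up. x along the bar to the rod, z up (button side). Sleeve x = -75 to 75 mm, 28 wide; button hole in its top at x = 50 to 66. Whole bar 190 mm long pushed in, 270 locked; locked, it balances near x = 35.
- bar_collar (a point): Centre of the collar, half-way up: the sleeve's rear end, a dark grey plastic block 14 mm long (x = -75 to -61 mm from bar_centre), 60 mm wide across the bar, 30 mm tall. Axes as bar_centre.
- bar_head (a point): Centre of the dark grey plastic head on the rod's end, half-way up: 40 mm long, 28 wide, 30 tall. It lies 95 mm ahead of bar_centre with the rod pushed in, 175 mm when locked; between it and the sleeve the bare rod is 16 mm square. Axes as bar_centre.
- bar_mid (a point): The point of the sleeve 60 mm ahead of bar_centre, half-way up: half-way along the whole bar when it is locked. Axes as bar_centre.
- bar_rod (a joint): How far the rod is pulled out, in m: 0 pushed in, starts at 0 to 0.025; the lock button springs out at 0.080 and the rod meets its end stop at 0.084. It slides with about 3 to 6 N of friction and stays where it is left; once the button is out it cannot slide back.
- bar_button (a joint): How far the lock button (10 x 12 mm, plain steel, carried by the rod inside the sleeve) has sprung up, in m: 0 while hidden under the sleeve's top; 0.011 when it has clicked out through the hole, where it stands 6 mm above the sleeve.
- stop: Bench stop, fixed. Origin on the bench; x = the way to pull, z up. Board x = -125 to 40 mm, 100 wide, 10 thick. The bar lies along x at y = 0 on two pads, tops 20 mm up (x = -101 to -71 and 5 to 25). On the rear pad two cheeks (same x, tops 46 mm up) leave a 36 mm gap for the sleeve; the collar goes behind them, at x below -101.
- stop_seat (a point): Where bar_centre comes to be when the bar lies in the bench stop with its collar pulled up against the cheeks: x = -40, y = 0, z = 35 mm in the stop's frame. Axes as the stop. Laying the bar in up to 30 mm farther back (-x) is fine: pulling the rod then draws the collar up to the cheeks.
- stand: Decorating stand, fixed: plywood board 270 x 170 mm, two wooden rests, white banding wheel between. Origin on the bench at the middle; x from rest to rest, z up. Rests at x = -110 and 110 mm, 20 thick (x), 100 wide (y), tops 95 mm above the bench, a 12 mm lip at each end (84 mm between lips). Either end of the bar may lie on either rest.
- dish: Off-white clay dish, 148 mm across, standing on the banding wheel between the rests, its rim 65 mm above the bench; 0.4 kg; origin under its centre. Leave it alone.
- mould_centre (a point): Plaster press mould, a round 34 mm tall block 104 mm across; the point is its centre. Leave it alone.
- jar_centre (a point): Closed glaze jar, 64 mm across and about 85 mm tall; the point is its centre. Leave it alone.
Not all that is in view belongs to the job. There is more than one size of the part that bears bar_centre; the job needs the larger. Leave any blue look-alike of the stop alone.

How it is judged (in metres and radians):
On the way, in this order (a step that is already met when the one before it is completed fails the run):
1. the bar lies in the bench stop, sleeve between the cheeks and collar behind them, rod not yet locked (x of bar_centre in the frame of stop between -0.09 and -0.036 m and y of bar_centre in the frame of stop between -0.012 and 0.012 m and z of bar_centre in the frame of stop below 0.04 m and value of joint bar_button below 0.004 m), for 0.2 s.
2. the rod is pulled out until the lock button has clicked out, with the bar in the bench stop (value of joint bar_button above 0.008 m and value of joint bar_rod above 0.077 m and x of bar_centre in the frame of stop between -0.09 and -0.034 m and z of bar_centre in the frame of stop below 0.05 m), for 0.2 s.
At the end, for the whole second after the job is handed in: Button out over 8 mm and rod over 77 mm; bar released, still, level within 0.05 rad on both rests (height within 4 mm), its middle within 20 mm along and 25 mm across of the stand's middle, square within 0.15 rad; dish moved under 15 mm, jar and mould under 20 mm (value of joint bar_button above 0.008 m and value of joint bar_rod above 0.077 m and x of bar_mid in the frame of stand between -0.02 and 0.02 m and y of bar_mid in the frame of stand between -0.025 and 0.025 m and z of bar_mid in the frame of stand between 0.106 and 0.114 m and angle between the x axis of bar_mid and the x axis of stand, either way round below 0.15 rad and angle between bar_mid's own x axis and vertical between 1.52 and 1.62 rad and contact force between bar and stand above 1 N and linear speed of bar below 0.02 m/s and distance of dish from where it was at the start of the episode below 0.015 m and distance of each of jar_centre, mould_centre from where it was at the start of the episode below 0.02 m); the robot touches nothing.
It fails at once if the dish is pushed or lifted by more than 15 mm (distance of dish from where it was at the start of the episode above 0.015 m).
It fails at once if the jar is pushed by more than 20 mm (distance of jar_centre from where it was at the start of the episode above 0.02 m).
It fails at once if the mould is pushed by more than 20 mm (distance of mould_centre from where it was at the start of the episode above 0.02 m).
It also fails if it takes over 64 s, if anything falls off the work surface, if the arm or the gripper's body presses on something with over 40 N, if the wrist force passes 120 N, or if a joint passes its speed limit or range.

## Working session

There is one attempt and no reset: what is moved stays moved. The work goes in short steps, each a Python script; the robot and the scene stay as the last script left them, time stands still between calls to the robot, and variables do not carry over. Pictures are saved under pics/ and viewed, and the job is handed in when it is done.

```bash
ls; mkdir -p pics; python3 - <<'E'
from cell import robot, grip, kin, viewer
import cv2, numpy as np
for n in ["scene","top"]:
    im=viewer.read_camera(n); cv2.imwrite(f"pics/{n}0.png",im[:,:,::-1])
    ci=viewer.camera_info(n); print(n,np.round(ci["camera_matrix"],1).tolist(),np.round(ci["R"],3).tolist(),np.round(ci["t"],1))
s=robot.observe(); print(s)
E
```

```text
pics
scene [[381.7, 0.0, 314.9], [0.0, 381.7, 198.9], [0.0, 0.0, 1.0]] [[-0.54, 0.842, 0.011], [0.632, 0.414, -0.655], [-0.556, -0.347, -0.755]] [ 462.5 -227.3 1278.8]
top [[443.6, 0.0, 313.7], [0.0, 443.6, 201.9], [0.0, 0.0, 1.0]] [[-0.017, -1.0, 0.014], [-0.993, 0.015, -0.117], [0.117, -0.016, -0.993]] [-206.   570.5 1454.4]
{'t': 0.1, 'joints': array([ 1.26100782,  0.46827945, -0.01159232,  1.60348734,  0.00600904,
        1.07139741, -0.05632365]), 'joint_velocities': array([ 0.00156291, -0.00307377,  0.00016426, -0.002604  , -0.00167265,
       -0.00026842,  0.00194455]), 'joint_torque': array([ 1.46437927e-03, -5.21644092e+01, -1.20224667e-02, -2.44366121e+01,
       -5.67398791e-02,  1.40495095e-02,  7.03990577e-05]), 'tcp_pos': array([ 171.15771757, -626.54133615,  213.76016241]), 'tcp_rot': array([ 2.07926278,  0.28054185, -2.07995035]), 'contact_force': array([-0.39397853, -0.20664805, -0.42401746]), 'wrist_torque': array([-0.0508644 , -0.00207801,  0.00525199]), 'grip_width': 0.9969127613932505}
```

View pics/scene0.png

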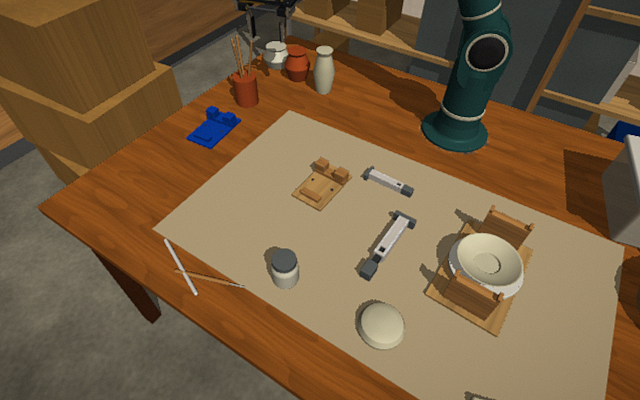

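View pics/top0.png

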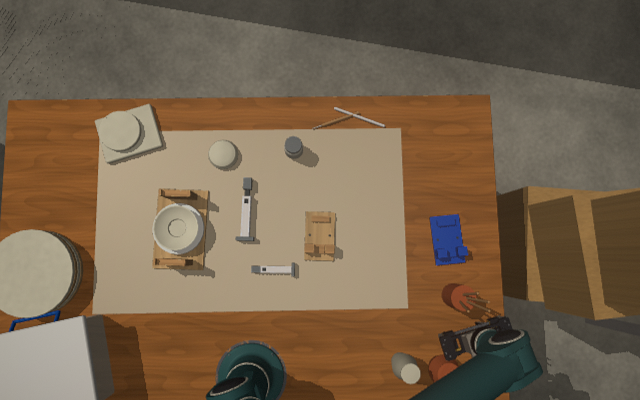

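```bash
cat > h.py <<'E'
from cell import robot, grip, kin, viewer
import cv2, numpy as np
from scipy.spatial.transform import Rotation as Ro
CI={n:viewer.camera_info(n) for n in ["scene","top"]}
def w(at,c): ci=CI[c]; return np.array(ci["R"]).T@(np.array(at)-np.array(ci["t"]))
def px(X,c):
    ci=CI[c]; p=np.array(ci["camera_matrix"])@(np.array(ci["R"])@np.array(X,float)+np.array(ci["t"])); return p[:2]/p[2]
def atz(u,v,z,c):
    ci=CI[c]; R=np.array(ci["R"]); o=-R.T@np.array(ci["t"]); d=R.T@np.linalg.inv(ci["camera_matrix"])@np.array([u,v,1.]); return o+d*(z-o[2])/d[2]
def find(name,c):
    for r in viewer.pinpoint(name,c):
        X=w(r["at"],c); print(name,c,round(r["confidence"],2),np.round(X),np.round(px(X,c)))
def rot(ang):
    # tool x down, tool y (jaw) along world dir ang
    x=np.array([0,0,-1.]); y=np.array([np.cos(ang),np.sin(ang),0]); return Ro.from_matrix(np.c_[x,y,np.cross(x,y)]).as_rotvec()
E
python3 - <<'E'
from h import *
for c in ["top","scene"]:
    viewer.read_camera(c)
    for n in ["bar_centre","bar_collar","bar_head","stop","stop_seat","stand","dish","mould_centre","jar_centre"]: find(n,c)
E
```

```text
bar_centre top 0.61 [344. -89.   8.] [277. 269.]
bar_centre top 0.59 [521.  13.  12.] [247. 217.]
bar_collar top 0.7 [453.  21.  17.] [244. 237.]
bar_collar top 0.53 [ 345. -143.    8.] [293. 269.]
bar_collar top 0.52 [521.  15.  13.] [246. 217.]
bar_head top 0.52 [637.   7.  11.] [248. 183.]
bar_head top 0.47 [344. -22.   6.] [257. 270.]
stop top 0.7 [ 481. -665.    2.] [445. 226.]
stop top 0.57 [ 494. -233.   -1.] [319. 224.]
stop_seat top 0.96 [ 440. -664.   33.] [448. 238.]
stand top 0.63 [486. 238.  -0.] [180. 229.]
dish top 0.82 [486. 238.  40.] [177. 228.]
dish top 0.57 [ 501. -231.   -1.] [319. 222.]
mould_centre top 0.96 [741.  96.  17.] [222. 154.]
jar_centre top 0.85 [ 757. -152.   46.] [294. 146.]
bar_centre scene 0.62 [344. -90.  12.] [384. 180.]
bar_centre scene 0.6 [520.  11.  17.] [390. 236.]
bar_collar scene 0.75 [ 345. -145.   13.] [367. 172.]
bar_collar scene 0.58 [451.  19.  16.] [404. 220.]
bar_collar scene 0.4 [ 753. -150.   45.] [284. 267.]
bar_head scene 0.74 [638.   9.  14.] [368. 270.]
bar_head scene 0.66 [348. -16.  12.] [407. 191.]
stop scene 0.81 [ 497. -231.    6.] [315. 194.]
stop scene 0.59 [ 480. -664.    2.] [206. 137.]
stop scene 0.52 [739.  95.  17.] [381. 323.]
stop_seat scene 0.81 [ 438. -668.   40.] [211. 121.]
stop_seat scene 0.56 [ 459. -233.   35.] [322. 179.]
stand scene 0.67 [490. 237.   4.] [480. 273.]
dish scene 0.61 [486. 233.  37.] [483. 263.]
mould_centre scene 0.97 [740.  93.  19.] [381. 323.]
jar_centre scene 0.88 [ 753. -152.   45.] [284. 267.]
```

```bash
python3 - <<'E'
from h import *
a=cv2.imread("pics/top0.png"); b=cv2.imread("pics/scene0.png")
cv2.imwrite("pics/c1.png",cv2.resize(a[165:285,145:345],None,fx=4,fy=4,interpolation=cv2.INTER_CUBIC))
cv2.imwrite("pics/c2.png",cv2.resize(b[140:340,280:545],None,fx=3,fy=2.98,interpolation=cv2.INTER_CUBIC))
E
```

```text
(no output)
```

View pics/c1.png

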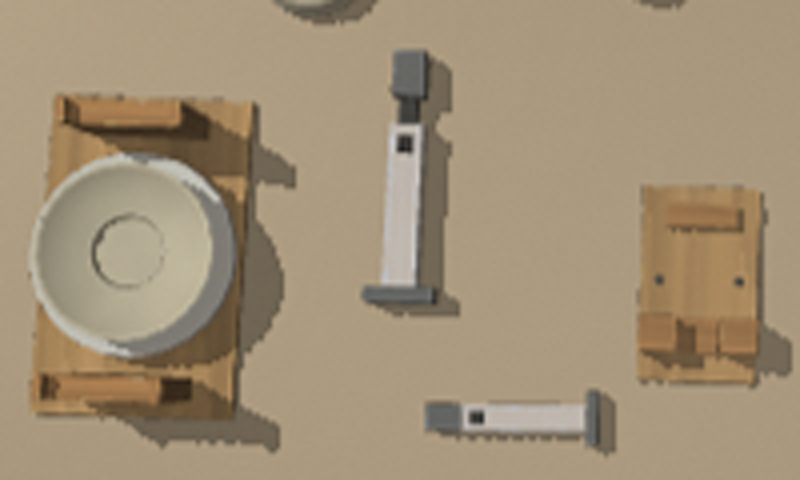

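View pics/c2.png

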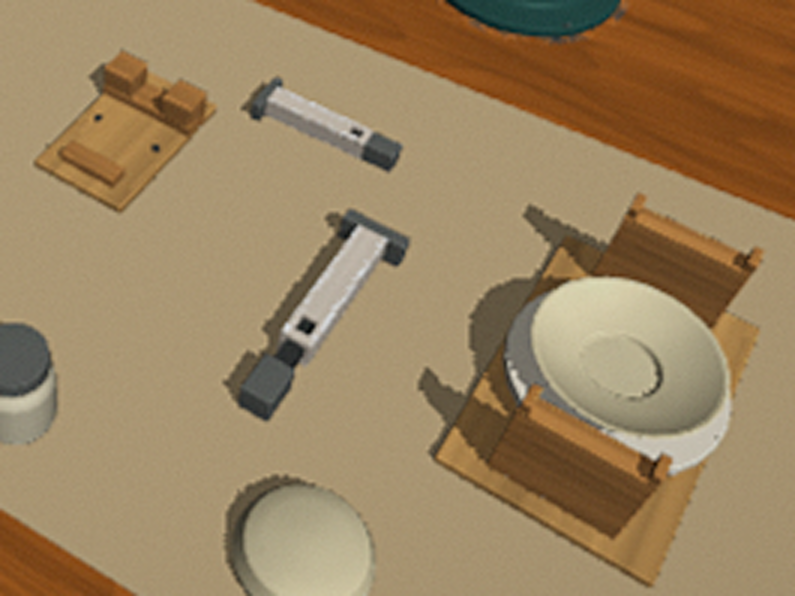

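```bash
cat >> h.py <<'E'
from scipy.optimize import minimize
def box(x0,x1,y0,y1,z0,z1): return np.array([[x,y,z] for x in (x0,x1) for y in (y0,y1) for z in (z0,z1)],float)
def cyl(x,y,r,z0,z1): a=np.linspace(0,2*np.pi,40); return np.array([[x+r*np.cos(t),y+r*np.sin(t),z] for t in a for z in (z0,z1)])
STOP=[box(-125,40,-50,50,0,10),box(-101,-71,-50,-18,10,46),box(-101,-71,18,50,10,46),box(-101,-71,-18,18,10,20),box(5,25,-30,30,10,20)]
STAND=[box(-135,135,-85,85,0,10),box(-120,-100,-50,50,0,95),box(100,120,-50,50,0,95),box(-120,-100,-50,-42,95,107),box(100,120,-50,-42,95,107),box(-120,-100,42,50,95,107),box(100,120,42,50,95,107)]
def BAR(q,zc=0): return [box(-75,75,-14,14,zc-14,zc+14),box(-75,-61,-30,30,zc-15,zc+15),box(75,80+q,-8,8,zc-8,zc+8),box(75+q,115+q,-14,14,zc-15,zc+15)]
def render(boxes,p,c,S=4):
    m=np.zeros((400*S,640*S),np.uint8); ci=CI[c]
    for b in boxes:
        B=Ro.from_euler('z',p[2]).apply(b)+[p[0],p[1],0]
        q=(np.array(ci["R"])@B.T).T+np.array(ci["t"]); q=q@np.array(ci["camera_matrix"]).T; q=q[:,:2]/q[:,2:]
        h=cv2.convexHull(((q+0.5)*S).astype(np.float32)).astype(np.int32); cv2.fillConvexPoly(m,h,1)
    return cv2.resize(m.astype(np.float32),(640,400),interpolation=cv2.INTER_AREA)
def fit(fb,p0,masks,d=(8,8,.08)):
    def cost(p):
        s=0
        for c,M in masks.items():
            r=render(fb(p),p,c); s+=np.abs(r-M).sum()/M.sum()
        return s/len(masks)
    p0=np.array(p0,float); n=len(p0); sx=np.vstack([p0]+[p0+np.eye(n)[i]*(list(d)+[8]*9)[i] for i in range(n)])
    r=minimize(cost,p0,method="Nelder-Mead",options=dict(initial_simplex=sx,maxiter=250,xatol=.02,fatol=1e-5)); return r.x,r.fun
def mask(name,c,near):
    best=None
    for r in viewer.silhouettes(name,c):
        v,u=np.nonzero(r["mask"]); d=np.hypot(u.mean()-near[0],v.mean()-near[1])
        if best is None or d<best[0]: best=(d,r["mask"].astype(np.float32),r["confidence"])
    print(name,c,"dist",best and round(best[0],1),best and best[2]); return best[1] if best and best[0]<12 else None
E
python3 - <<'E'
from h import *
g={"top":{},"scene":{}}
N={"stop":(STOP,[495,-232,0],(455,-232,20)),"bar_centre":(None,[520,12,-.06,22],(540,12,15)),"stand":(None,[487,237,0.07],(487,237,30)),"dish":(None,[487,237,0],(487,237,50))}
M={}
for c in g:
    viewer.read_camera(c)
    for n in N: M[n,c]=mask(n,c,px(N[n][2],c))
for n in ["stop","bar_centre","stand"]:
    for cs in [["top"],["scene"],["top","scene"]]:
        ms={}
        for c in cs:
            m=M[n,c]
            if m is None: continue
            if n=="stand" and M["dish",c] is not None: m=np.maximum(m,M["dish",c])
            ms[c]=m
        if not ms: continue
        fb={"stop":lambda p:STOP,"bar_centre":lambda p:BAR(p[3],15),"stand":lambda p:STAND+[cyl(0,0,74,55,65),cyl(0,0,70,10,25)]}[n]
        x,f=fit(fb,N[n][1],ms); print(n,cs,np.round(x,3),round(f,3))
E
```

```text
stop top dist 0.4 0.63
bar_centre top dist 1.5 0.88
stand top dist 4.7 0.84
dish top dist 1.5 0.62
stop scene dist 2.5 0.83
bar_centre scene dist 1.9 0.7
stand scene dist 9.9 0.66
dish scene dist 3.8 0.82
stop ['top'] [ 4.98813e+02 -2.35163e+02 -5.70000e-02] 0.038
stop ['scene'] [ 4.94827e+02 -2.36758e+02 -3.20000e-02] 0.064
stop ['top', 'scene'] [ 4.97506e+02 -2.35564e+02 -5.40000e-02] 0.063
bar_centre ['top'] [ 5.18877e+02  1.63080e+01 -4.50000e-02  2.33560e+01] 0.101
bar_centre ['scene'] [ 5.1771e+02  1.3885e+01 -4.6000e-02  1.9587e+01] 0.072
bar_centre ['top', 'scene'] [ 5.18171e+02  1.48420e+01 -4.60000e-02  2.37420e+01] 0.106
stand ['top'] [ 4.88218e+02  2.38162e+02 -5.90000e-02] 0.048
stand ['scene'] [ 4.85179e+02  2.37161e+02 -5.60000e-02] 0.021
stand ['top', 'scene'] [ 4.85933e+02  2.37122e+02 -6.10000e-02] 0.038
```

The bar pieces are at top px (247,210) and (273,269). The one at (247,210) is the larger: in the crop it is clearly longer and its fit gives a 150 mm sleeve. The wooden stop is at (320,236), with its cheeks on the near side, so it pulls towards +x. The blue copy is at (447,240) and stays put.

```bash
python3 - <<'E'
from h import *
yaw=-.046; C=np.array([518.2,14.8])
s=robot.observe(); j0=s["joints"]
for sg in (1,-1):
    q=kin.ik([C[0],C[1],120],rot(yaw+sg*np.pi/2)); print(sg,None if q is None else np.round(q,2))
qs=[(np.abs(np.array(kin.ik([C[0],C[1],120],rot(yaw+sg*np.pi/2)))[6]),sg) for sg in (1,-1)]
sg=min(qs)[1]; print("sg",sg)
robot.movep([C[0],C[1],120],rot(yaw+sg*np.pi/2)); print(robot.observe()["t"])
robot.servo_line([C[0],C[1],4.5],feed=120)
grip(0.0,30); s=robot.observe(); print(s["t"],s["tcp_pos"],s["grip_width"]*92,s["contact_force"])
robot.servo_line([C[0],C[1],100],feed=120)
s=robot.observe(); print(s["t"],s["tcp_pos"],s["grip_width"]*92,s["contact_force"])
E
```

```text
1 [ 0.61  0.56 -0.9   1.96  0.56  0.89  0.95]
-1 [ 0.33  0.43 -0.52  1.98  0.29  0.81 -1.97]
sg 1
4.2
6.2917 [518.16385659  14.96570457   4.48356835] 27.940464079620984 [-0.30611608 -0.05352781 -0.01176589]
7.2333 [517.51424158  14.49588563  99.30935919] 28.023305140077138 [ 0.30108158 -0.43188453 -3.21641808]
```

```bash
python3 - <<'E'
from h import *
S=np.array([497.5,-235.5]); yaw=-.05; u=np.array([np.cos(yaw),np.sin(yaw)])
T=S+u*-52
robot.movep([T[0],T[1],110],rot(yaw+np.pi/2))
robot.servo_line([T[0],T[1],66],feed=100)
s=robot.observe(); print(s["t"],s["tcp_pos"])
for c in ["top","scene"]:
    im=viewer.read_camera(c); cv2.imwrite(f"pics/{c}1.png",im[:,:,::-1])
    for n in ["bar_collar","bar_head","bar_centre","stop","stop_seat"]: find(n,c)
    p=px([455,-235,60],c).astype(int); k=im[p[1]-60:p[1]+60,p[0]-75:p[0]+75,::-1]
    cv2.imwrite(f"pics/{c}1c.png",cv2.resize(k,None,fx=5,fy=5,interpolation=cv2.INTER_CUBIC))
E
```

```text
8.8333 [ 445.99369289 -232.28774269   65.92811465]
bar_collar top 0.77 [ 347. -143.    8.] [293. 268.]
bar_head top 0.48 [ 563. -237.   72.] [321. 202.]
bar_head top 0.41 [347. -20.   8.] [256. 269.]
bar_centre top 0.67 [345. -90.   7.] [277. 269.]
bar_centre top 0.36 [ 497. -232.   -3.] [319. 223.]
stop top 0.74 [ 480. -663.   -0.] [445. 226.]
stop top 0.7 [ 498. -228.    1.] [318. 223.]
stop_seat top 0.56 [ 440. -667.   33.] [449. 238.]
bar_collar scene 0.7 [ 345. -141.   13.] [369. 173.]
bar_collar scene 0.58 [ 376. -230.   77.] [338. 151.]
bar_head scene 0.51 [ 564. -238.   74.] [299. 192.]
bar_head scene 0.44 [351. -19.  12.] [406. 191.]
bar_centre scene 0.6 [345. -90.  13.] [384. 180.]
bar_centre scene 0.58 [ 450. -236.   78.] [323. 166.]
stop scene 0.84 [ 498. -233.    3.] [314. 195.]
stop scene 0.68 [ 459. -234.   37.] [322. 178.]
stop scene 0.58 [ 477. -663.    1.] [206. 137.]
stop_seat scene 0.83 [ 459. -232.   34.] [322. 179.]
stop_seat scene 0.63 [ 437. -667.   36.] [212. 122.]
```

View pics/top1c.png

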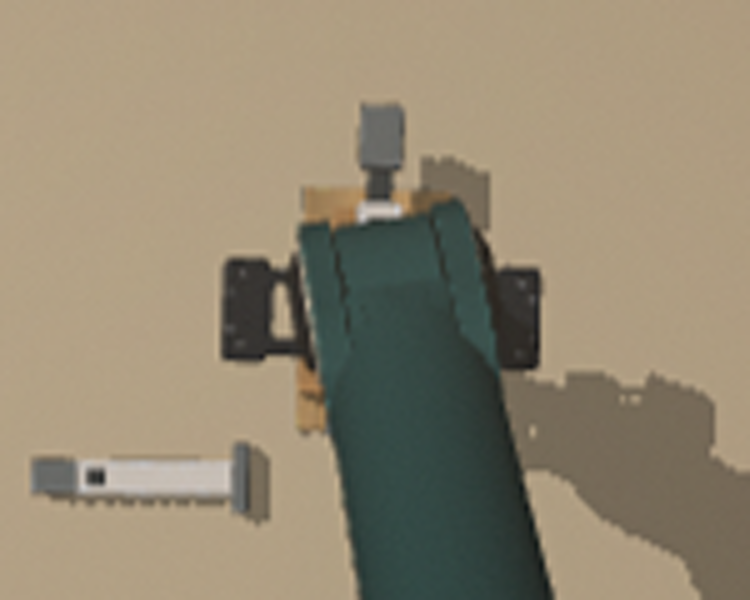

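View pics/scene1c.png

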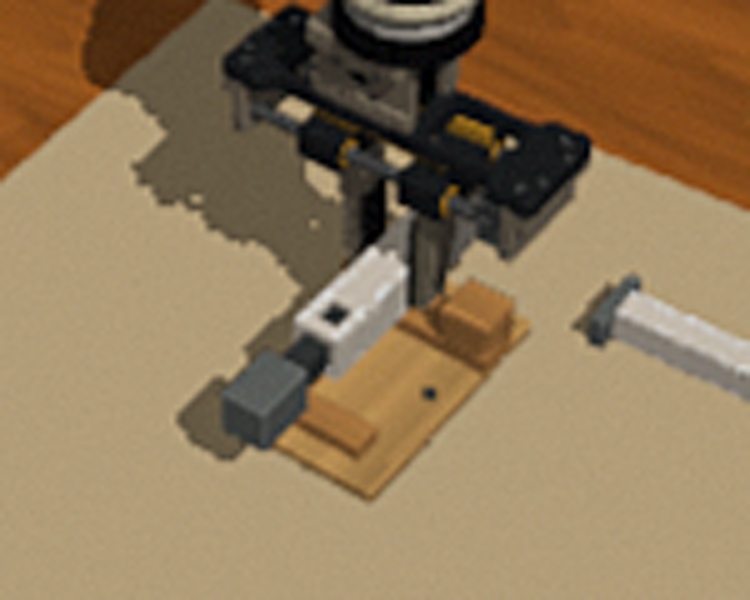

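```bash
python3 - <<'E'
from h import *
from itertools import combinations
out=[]
def edges(img,b,p,c,off,S,col):
    B=Ro.from_euler('z',p[2]).apply(b)+[p[0],p[1],0]
    P=[((px(X,c)-off+.5)*S*16).astype(int) for X in B]
    for i,k in combinations(range(8),2):
        if (b[i]!=b[k]).sum()==1: cv2.line(img,tuple(P[i].tolist()),tuple(P[k].tolist()),col,1,cv2.LINE_AA,4)
for c,S in (("top",8),("scene",6)):
    for st in ((497.5,-235.5,-.054),(497.5,-232,-.054)):
        o=px([500,-235,40],c).astype(int)-[48,36] if c=="top" else px([490,-235,40],c).astype(int)-[62,45]
        im=cv2.imread(f"pics/{c}1.png")[o[1]:o[1]+72,o[0]:o[0]+96] if c=="top" else cv2.imread(f"pics/{c}1.png")[o[1]:o[1]+90,o[0]:o[0]+124]
        im=cv2.resize(im,None,fx=S,fy=S,interpolation=cv2.INTER_NEAREST)
        edges(im,BAR(22,76.4)[3],(446,-232.3,-.05),c,o,S,(0,0,255))
        for b in STOP[:3]+STOP[4:]: edges(im,b,st,c,o,S,(255,255,0))
        cv2.imwrite(f"pics/ov_{c}_{int(-st[1])}.png",im)
E
```

```text
(no output)
```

View pics/ov_top_235.png

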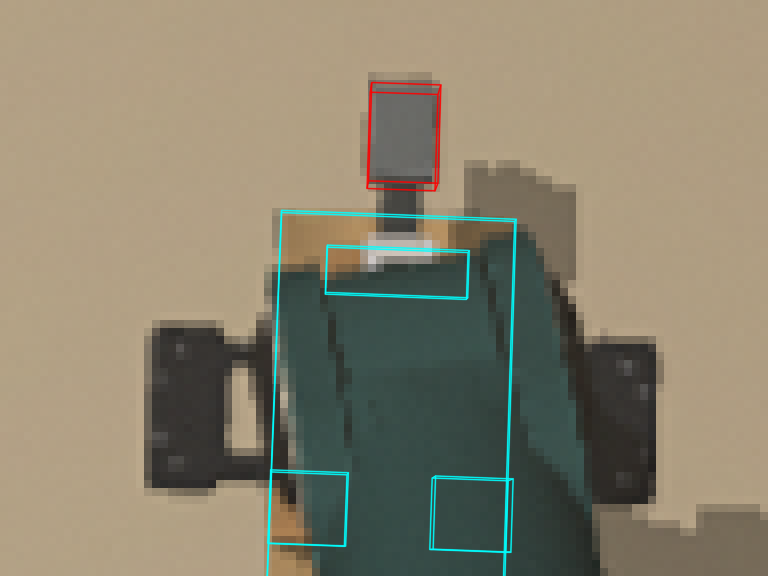

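View pics/ov_scene_235.png

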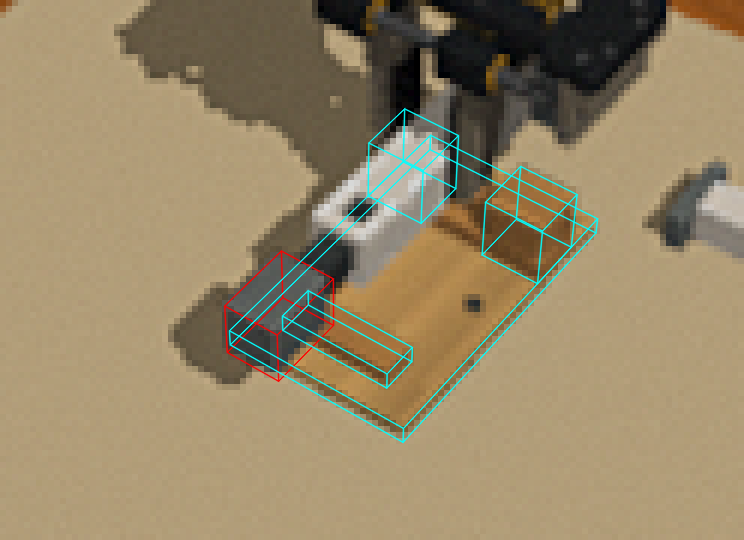

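View pics/ov_top_232.png

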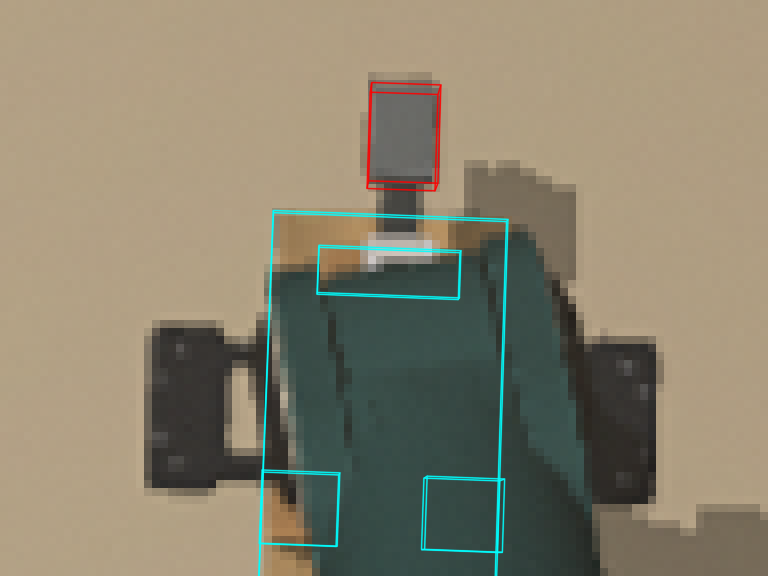

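View pics/ov_scene_232.png

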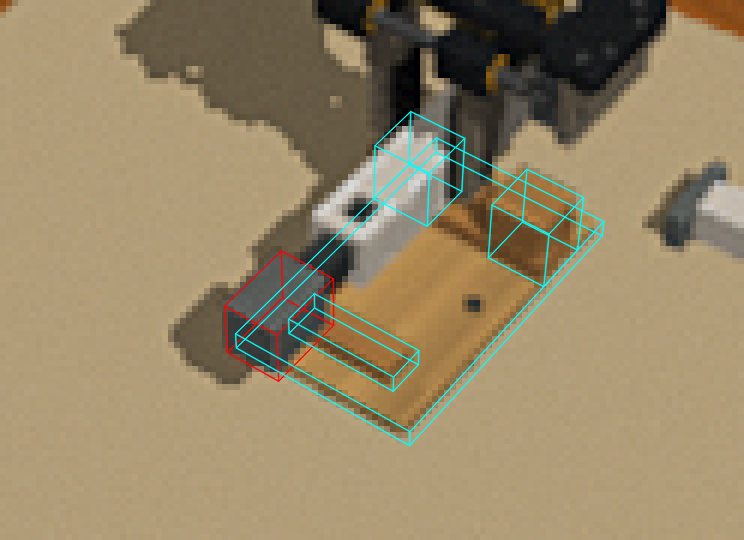

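The scene overlay has the head matching the arm's pose. The top camera reads about 2 mm off in y. So the stop sits near (496, -236.5). I'm lowering the bar in steps and watching the force.

```bash
python3 - <<'E'
from h import *
S=np.array([496,-236.5]); yaw=-.05; u=np.array([np.cos(yaw),np.sin(yaw)]); T=S+u*-52
s=robot.observe(); e=np.array([-.3,-.6])*0
robot.servo_line([T[0],T[1],62],feed=60)
f0=robot.observe()["contact_force"]; print(f0, robot.observe()["tcp_pos"])
for z in (56,50,44,38,32,28,25.5):
    robot.servo_line([T[0],T[1],z],feed=50)
    s=robot.observe(); f=s["contact_force"]-f0; print(z,np.round(s["tcp_pos"],1),np.round(f,1),np.round(s["wrist_torque"],2))
    if np.linalg.norm(f)>8: break
print(s["t"])
c="scene"
im=viewer.read_camera(c); p=px([455,-235,60],c).astype(int); k=im[p[1]-60:p[1]+60,p[0]-75:p[0]+75,::-1]
cv2.imwrite(f"pics/{c}2c.png",cv2.resize(k,None,fx=5,fy=5,interpolation=cv2.INTER_CUBIC))
E
```

```text
[-0.48171645 -0.28681858 -4.0308723 ] [ 443.57890199 -233.93599777   61.59864905]
56 [ 443.8 -233.7   55.6] [ 0.7  0.3 -0.1] [ 0.09 -0.1  -0.01]
50 [ 443.8 -233.7   49.6] [-0.   0.9 -0.4] [ 0.06 -0.15  0.02]
44 [ 443.8 -233.8   43.6] [1.2 0.9 0.2] [ 0.07 -0.1  -0.01]
38 [ 443.8 -233.8   37.6] [ 1.4 -0.1  0.6] [ 0.03 -0.11  0.04]
32 [ 443.8 -233.8   31.6] [ 0.5  0.3 -0.4] [ 0.06 -0.12  0.03]
28 [ 443.9 -233.9   27.8] [-0.1  1.2  0.3] [ 0.02 -0.05 -0.01]
25.5 [ 444.  -233.9   25.4] [ 0.2  0.5 -0.2] [ 0.04 -0.1  -0.06]
11.5167
```

View pics/scene2c.png

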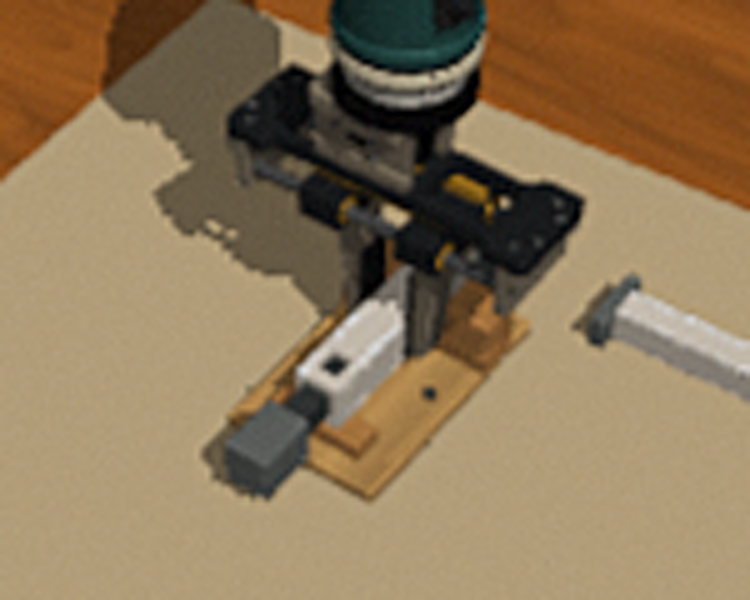

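```bash
python3 - <<'E'
from h import *
s=robot.observe(); x,y,_=s["tcp_pos"]
robot.servo_line([444,-233.9,24.3],feed=30); s=robot.observe(); print(s["contact_force"])
grip(0.55,30); robot.servo_line([444,-233.9,75],feed=150)
yaw=-.05; u=np.array([np.cos(yaw),np.sin(yaw)])
H=np.array([444,-233.9])+u*117
robot.servo_line([H[0],H[1],90],feed=250)
s=robot.observe(); print(s["t"],s["tcp_pos"])
for c in ["top","scene"]:
    im=viewer.read_camera(c); cv2.imwrite(f"pics/{c}3.png",im[:,:,::-1])
    for n in ["bar_collar","bar_head","bar_centre"]: find(n,c)
p=px([455,-235,60],c).astype(int); k=im[p[1]-60:p[1]+60,p[0]-75:p[0]+75,::-1]
cv2.imwrite(f"pics/{c}3c.png",cv2.resize(k,None,fx=5,fy=5,interpolation=cv2.INTER_CUBIC))
E
```

```text
[-0.39058599 -0.90603217 -2.01769816]
13.45 [ 559.12088266 -239.06542076   88.4415767 ]
bar_collar top 0.59 [ 378. -230.   35.] [319. 259.]
bar_head top 0.59 [346. -19.   5.] [256. 269.]
bar_centre top 0.66 [347. -88.   8.] [277. 269.]
bar_centre top 0.49 [ 447. -236.   33.] [320. 238.]
bar_collar scene 0.88 [ 346. -139.   13.] [369. 174.]
bar_collar scene 0.63 [ 375. -230.   35.] [338. 162.]
bar_head scene 0.51 [ 566. -241.   34.] [298. 202.]
bar_head scene 0.5 [350. -19.  15.] [406. 191.]
bar_centre scene 0.78 [341. -89.  10.] [385. 180.]
bar_centre scene 0.77 [ 446. -235.   35.] [324. 176.]
bar_centre scene 0.42 [ 461. -232.   35.] [322. 180.]
```

View pics/scene3c.png

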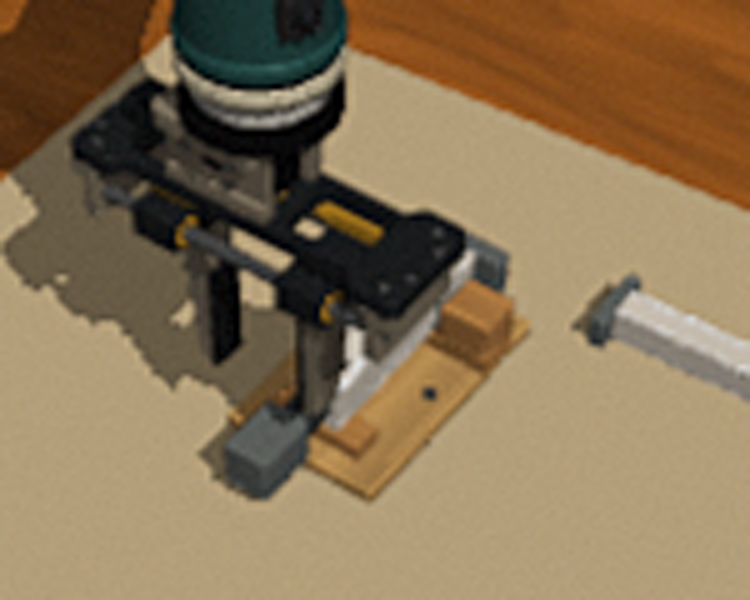

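```bash
python3 - <<'E'
from h import *
yaw=-.05; u=np.array([np.cos(yaw),np.sin(yaw)])
H=np.array([562.5,-239.8])
robot.servo_line([H[0],H[1],20],feed=120); grip(0.0,35)
s=robot.observe(); f0=s["contact_force"]; print(s["t"],s["tcp_pos"],s["grip_width"]*92,f0)
for d in [25,45,54,58,62,64,66,68,70,72,74,76,78,80,82,84]:
    P=H+u*d; robot.servo_line([P[0],P[1],20],feed=60 if d<50 else 40)
    s=robot.observe(); f=s["contact_force"]-f0; print(d,np.round(s["tcp_pos"],1),np.round(f,1))
    if -f[0]>13: break
robot.hold(.3)
s=robot.observe(); print(s["t"],s["contact_force"],s["tcp_pos"])
for c in ["top","scene"]:
    im=viewer.read_camera(c); cv2.imwrite(f"pics/{c}4.png",im[:,:,::-1])
    for n in ["bar_collar","bar_head","bar_centre"]: find(n,c)
p=px([475,-235,60],c).astype(int); k=im[p[1]-60:p[1]+60,p[0]-75:p[0]+75,::-1]
cv2.imwrite(f"pics/{c}4c.png",cv2.resize(k,None,fx=5,fy=5,interpolation=cv2.INTER_CUBIC))
E
```

```text
15.05 [ 562.85344436 -239.97809699   20.57360261] 28.105156481422974 [-0.56414278 -0.03580457  3.2540689 ]
25 [ 587.7 -241.2   20.4] [-1.1 -0.2  1.4]
45 [ 607.8 -242.2   20.3] [-0.2  0.5  1.4]
54 [ 616.5 -242.7   20.1] [-1.5  0.2  2.6]
58 [ 620.8 -242.8   20.1] [-1.1 -0.2  2.1]
62 [ 624.3 -243.    19.9] [-3.4 -1.1  1.4]
64 [ 625.2 -243.    19.6] [-4.2  0.8  1.9]
66 [ 626.7 -243.1   19.4] [-6.1  0.3  2.7]
68 [ 628.7 -243.2   19.4] [-6.4  0.3  3. ]
70 [ 630.7 -243.3   19.4] [-5.8  0.3  3.6]
72 [ 632.7 -243.5   19.3] [-5.4  0.4  2.4]
74 [ 634.7 -243.5   19.3] [-4.  -0.9  2.5]
76 [ 636.6 -243.7   19.2] [-5.9 -0.9  2. ]
78 [ 636.7 -243.7   18.9] [-10.6   0.7   4.4]
80 [ 636.7 -243.8   18.4] [-14.2   1.5   7.3]
19.525 [-15.16654864   1.31017449   9.73658396] [ 636.67686923 -243.8362949    18.40143663]
bar_collar top 0.71 [ 346. -144.   10.] [293. 269.]
bar_collar top 0.63 [ 392. -230.   40.] [319. 254.]
bar_collar top 0.4 [ 518. -237.   33.] [321. 216.]
bar_head top 0.49 [345. -18.   9.] [256. 269.]
bar_centre top 0.71 [ 457. -236.   34.] [321. 235.]
bar_centre top 0.68 [346. -90.   9.] [277. 269.]
bar_centre top 0.21 [485. 237.  -0.] [181. 229.]
bar_collar scene 0.86 [ 389. -230.   35.] [335. 165.]
bar_head scene 0.64 [ 640. -244.   30.] [281. 221.]
bar_head scene 0.4 [349. -17.  15.] [407. 190.]
bar_centre scene 0.94 [342. -90.  12.] [384. 180.]
bar_centre scene 0.86 [ 460. -239.   35.] [320. 178.]
```

View pics/scene4c.png

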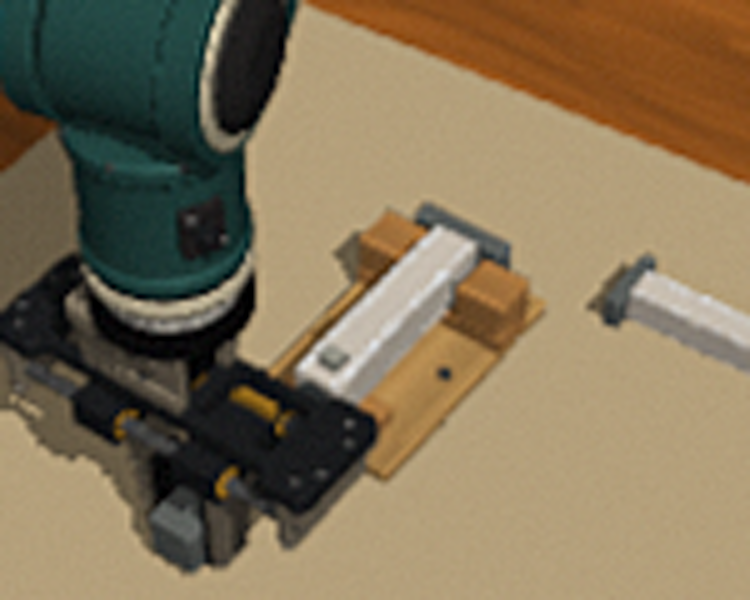

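Button is out (steel block visible in the hole, about (335,358) in the crop), and the rod is at its end stop. Next I'll ease off, regrasp near the balance point and lift.

```bash
python3 - <<'E'
from h import *
yaw=-.05; u=np.array([np.cos(yaw),np.sin(yaw)])
robot.servo_line([635,-243.6,19.8],feed=40); print(robot.observe()["contact_force"])
grip(0.55,30)
robot.servo_line([635,-243.6,90],feed=150)
G=np.array([457.5,-234.6])+u*32
robot.servo_line([G[0],G[1],90],feed=250)
robot.servo_line([G[0],G[1],24.8],feed=120)
grip(0.0,35); s=robot.observe(); f0=s["contact_force"]; print(s["t"],s["tcp_pos"],s["grip_width"]*92,f0,s["wrist_torque"])
robot.servo_line([G[0],G[1],60],feed=80)
s=robot.observe(); print(s["t"],s["tcp_pos"],s["contact_force"]-f0,s["wrist_torque"])
robot.servo_line([G[0],G[1],165],feed=150)
S=np.array([485.4,236.8]); ys=-.058; us=np.array([np.cos(ys),np.sin(ys)])
T=S-us*28
robot.movep([T[0],T[1],165],rot(ys+np.pi/2))
robot.servo_line([T[0],T[1],125],feed=100)
s=robot.observe(); print(s["t"],s["tcp_pos"],s["contact_force"],s["wrist_torque"],s["grip_width"]*92)
for c in ["top","scene"]:
    im=viewer.read_camera(c); cv2.imwrite(f"pics/{c}5.png",im[:,:,::-1])
    for n in ["bar_collar","bar_head","bar_centre","bar_mid","stand","dish"]: find(n,c)
    p=px([485,237,80],c).astype(int); k=im[p[1]-60:p[1]+60,p[0]-75:p[0]+75,::-1]
    cv2.imwrite(f"pics/{c}5c.png",cv2.resize(k,None,fx=5,fy=5,interpolation=cv2.INTER_CUBIC))
E
```

```text
[-0.68827934 -0.06024477  3.56896165]
23.2833 [ 489.78588796 -236.42422225   25.3702996 ] 28.063547932579883 [-1.11172892  0.44444761  4.31402228] [ 0.10660597  0.0044856  -0.08366456]
23.875 [ 489.30925549 -236.46016614   60.18898702] [ 0.7786345   0.04844876 -8.12865258] [ 0.03310195 -0.11833682 -0.01250253]
27.0083 [457.34027025 238.57888794 124.7695942 ] [-0.40676237  0.33058316 -3.95563683] [ 0.10969177 -0.16110985  0.05547079] 27.457835145337672
bar_collar top 0.78 [ 348. -142.   11.] [293. 268.]
bar_head top 0.64 [604. 232. 131.] [171. 189.]
bar_head top 0.42 [345. -19.   6.] [256. 269.]
bar_centre top 0.57 [344. -89.   8.] [277. 269.]
bar_centre top 0.26 [ 496. -233.   -1.] [319. 224.]
bar_mid top 0.85 [346. -45.  11.] [264. 269.]
bar_mid top 0.73 [487. 238. 135.] [168. 226.]
stand top 0.64 [484. 239.   2.] [180. 229.]
dish top 0.64 [487. 240.  38.] [177. 228.]
bar_collar scene 0.63 [359. 244. 136.] [518. 204.]
bar_head scene 0.59 [605. 230. 134.] [481. 280.]
bar_centre scene 0.98 [346. -89.  10.] [384. 181.]
bar_centre scene 0.93 [430. 240. 136.] [509. 223.]
bar_mid scene 0.84 [485. 232. 134.] [498. 239.]
bar_mid scene 0.64 [348. -42.  11.] [399. 188.]
stand scene 0.78 [486. 237.   1.] [480. 272.]
dish scene 0.66 [489. 232.  39.] [482. 264.]
dish scene 0.29 [ 502. -236.    3.] [312. 196.]
```

View pics/scene5c.png

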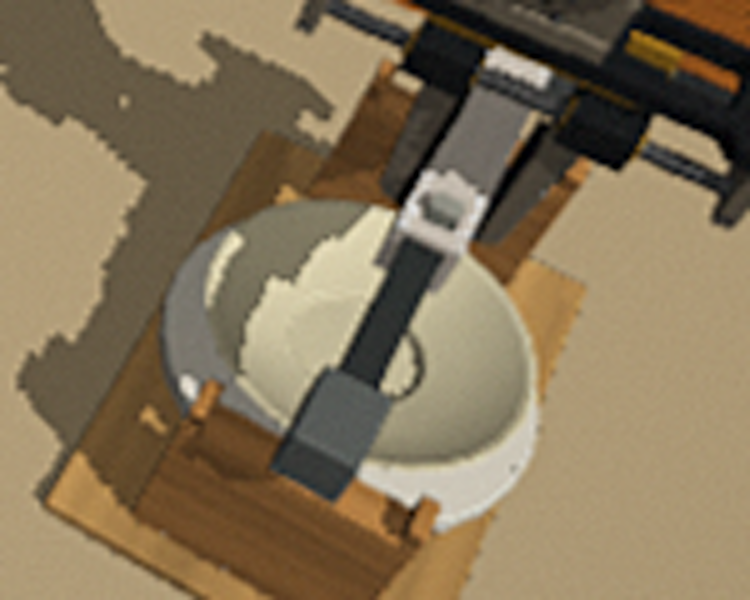

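View pics/top5c.png

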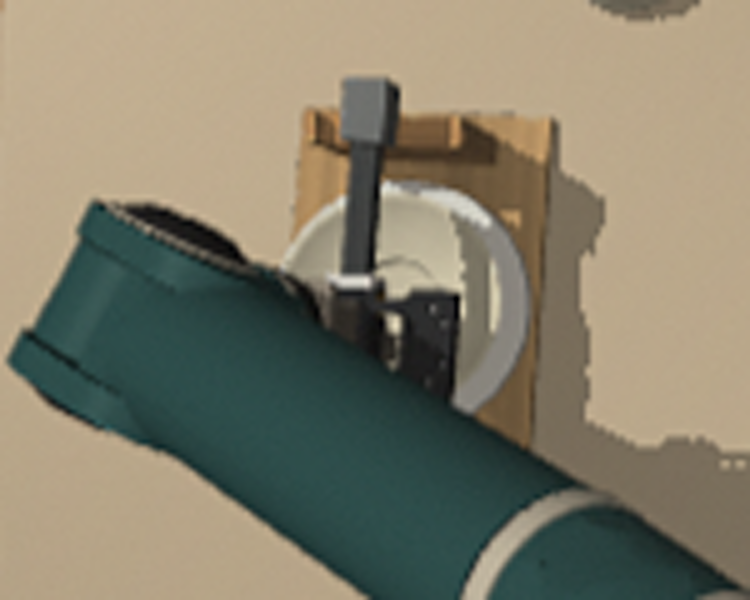

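The bar's middle is over the stand within about 3 mm and the button is still out. Lowering it now, with force checks.

```bash
python3 - <<'E'
from h import *
S=np.array([485.4,236.8]); ys=-.058; us=np.array([np.cos(ys),np.sin(ys)]); T=S-us*28
f0=robot.observe()["contact_force"]
for z in [110,104,102,101,100,99.2,98.5]:
    robot.servo_line([T[0],T[1],z],feed=40)
    s=robot.observe(); f=s["contact_force"]-f0; print(z,np.round(s["tcp_pos"],1),np.round(f,1),np.round(s["wrist_torque"],2))
    if f[2]>3: break
robot.hold(.3); print(robot.observe()["contact_force"]-f0)
grip(0.55,30)
robot.servo_line([T[0],T[1],190],feed=120)
robot.servo_line([T[0]-10,T[1]-330,260],feed=350)
s=robot.observe(); print(s["t"],s["contact_force"])
for c in ["top","scene"]:
    im=viewer.read_camera(c); cv2.imwrite(f"pics/{c}6.png",im[:,:,::-1])
    for n in ["bar_collar","bar_head","bar_centre","bar_mid","stand","dish","jar_centre","mould_centre"]: find(n,c)
    p=px([485,237,80],c).astype(int); k=im[p[1]-60:p[1]+60,p[0]-75:p[0]+75,::-1]
    cv2.imwrite(f"pics/{c}6c.png",cv2.resize(k,None,fx=5,fy=5,interpolation=cv2.INTER_CUBIC))
print(robot.observe()["t"])
E
```

```text
110 [457.3 238.5 109.8] [ 1.1 -0.1 -0.8] [ 0.08 -0.17  0.01]
104 [457.3 238.3 103.7] [ 0.5  0.2 -1.1] [ 0.03 -0.18  0.05]
102 [457.4 238.4 101.9] [ 0.1  0.9 -0.4] [ 0.1  -0.19  0.02]
101 [457.4 238.4 101. ] [0.7 0.5 0. ] [ 0.04 -0.16  0.05]
100 [457.6 238.6 100.4] [-0.8 -0.1  4.5] [-0.22  0.05  0.04]
[-0.19365232 -1.37614485  7.87063951]
32.1583 [0.3120033 0.9240491 0.7188392]
bar_collar top 0.68 [ 495. -232.    1.] [319. 224.]
bar_collar top 0.66 [356. 248. 109.] [167. 269.]
bar_collar top 0.63 [ 348. -142.   10.] [293. 268.]
bar_head top 0.66 [608. 229. 104.] [175. 189.]
bar_centre top 0.84 [427. 238. 110.] [170. 246.]
bar_centre top 0.53 [342. -89.   7.] [277. 270.]
bar_mid top 0.62 [488. 237. 111.] [171. 226.]
stand top 0.67 [487. 242.  -0.] [179. 229.]
dish top 0.63 [487. 237.  38.] [178. 228.]
jar_centre top 0.88 [ 758. -149.   44.] [293. 146.]
mould_centre top 0.84 [739.  95.  17.] [222. 154.]
bar_collar scene 0.87 [357. 244. 112.] [514. 209.]
bar_collar scene 0.81 [ 349. -139.   13.] [368. 174.]
bar_head scene 0.64 [606. 228. 109.] [476. 286.]
bar_head scene 0.46 [352. -18.  12.] [406. 192.]
bar_centre scene 0.73 [429. 238. 109.] [503. 230.]
bar_centre scene 0.56 [344. -88.  11.] [385. 180.]
bar_mid scene 0.97 [347. -42.  11.] [399. 187.]
bar_mid scene 0.7 [ 497. -232.    4.] [314. 195.]
bar_mid scene 0.61 [488. 234. 110.] [495. 247.]
bar_mid scene 0.4 [488. 235.  37.] [484. 264.]
stand scene 0.65 [489. 239.   2.] [480. 273.]
dish scene 0.75 [486. 236.  38.] [484. 264.]
jar_centre scene 0.73 [ 752. -153.   44.] [284. 266.]
mould_centre scene 0.79 [742.  93.  19.] [380. 324.]
33.0583
```

View pics/scene6c.png

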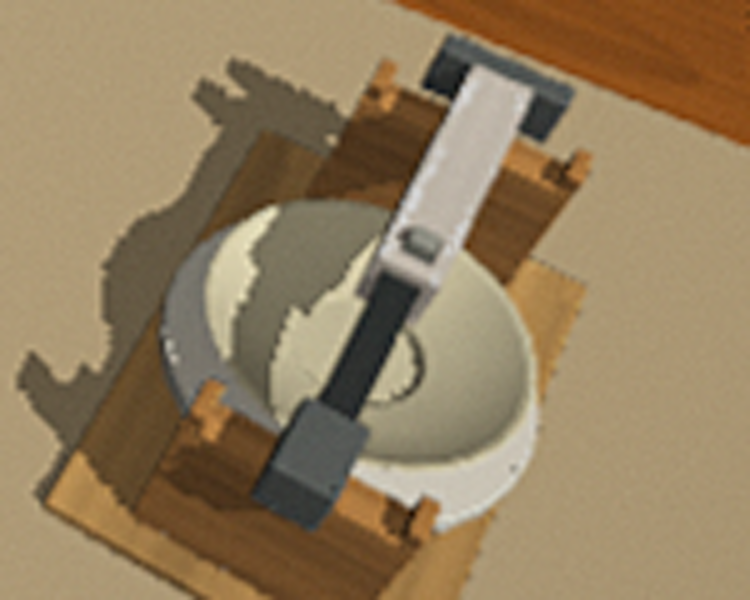

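View pics/top6c.png

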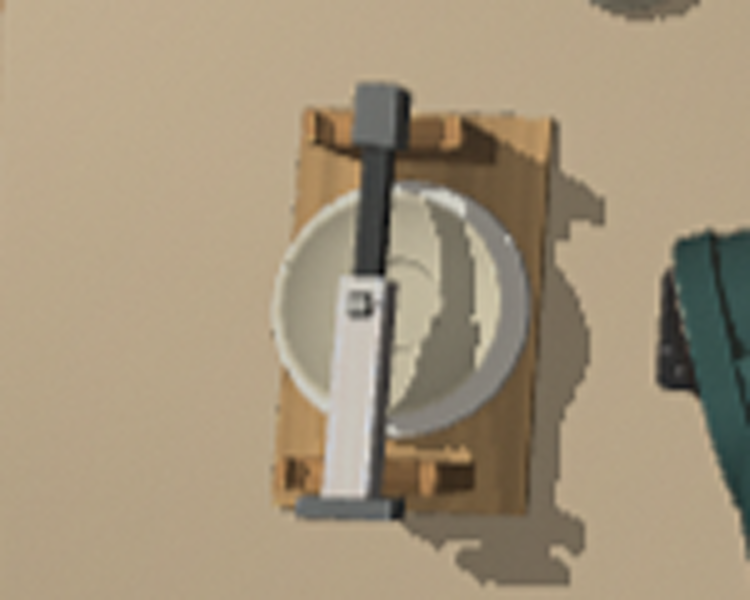

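```bash
python3 - <<'E'
from h import *
robot.job_done(); s=robot.observe(); print(s["t"],s["contact_force"])
E
```

```text
the job is handed in; nothing more can be done
the job is handed in; nothing more can be done
```

The locked bar now lies across the two rests, bridging the dish, and the gripper has let go of it. I handed the job in at about 33 s; no verdict is reported.

**What I did:** I laid the larger bar in the wooden stop with its collar behind the cheeks. I then pulled the rod to its end stop, about 14 N, and the lock button came out of the sleeve. After that I regripped the sleeve near its balance point and set the bar on the rests.

**Last checks:**
- **Centring:** the bar's middle was at about (488, 236, 110) mm. The stand's middle was at about (486, 237) mm, so the bar is within about 3 mm, and its 110 mm height is right.
- **Button:** it shows out of the sleeve in both pictures.
- **Squareness:** the last readings along the bar put it within about 0.02 rad of the stand's direction.
- **Dish, jar and mould:** all read within about 4 mm of where they started, which is the error of the measurement.

**Disagreements:**
- **Head height:** one top-camera reading put the head at 104 mm, while the scene camera read 109 mm. I took this as noise, since the bar looks level.
- **Stop position:** the first estimates of the stop differed by 3–4 mm in y. I settled it by comparing with the held bar, and the bar went in without touching.

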